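# Clamp a dental cast in a ratchet bench vice

## Task

The ratchet vice is closed too far for the yellow stone cast: throw the pawl off, wind the red knob back, and set the cast down on the vice bed (do not drop it) with its longer side along the clamping direction. Then throw the pawl back onto the wheel and wind the knob on over its clicks until the cast pushes the orange spring pad in about half way and the vice holds it by itself. Never push the pad nearly all the way in, which would crack the plaster, keep the cast upright and leave the bowl, jar and carver where they are.

Things in the scene. Friction and masses are not known exactly. Their poses are not given: they have to be found in the camera images.
- vice: Blue bench vice fixed to the bench: base plate 110 x 335 x 14 mm (vice x, y, z), z up; origin at the centre of the plate's underside. It clamps along its y. From -y to +y: fixed jaw, bed for the cast (the plate's top, z 14), moving jaw, red knob on a toothed wheel, pawl with ball lever. All are centred at x 0.
- jaw_face (a point): Middle of the fixed jaw's clamping face, at y -147.5, z 33 in the vice frame; the face looks to vice +y. The jaw is 80 mm wide (x), 15 thick, its top at z 50.
- pad_face (a point): Middle of the orange pad's clamping face, 33 mm above the bench, looking to vice -y at the fixed jaw. The pad (70 wide, 12 thick, z 17 to 49) rides on springs 24 mm in front of the blue carriage (70 wide, 24 thick, z 16 to 50); nothing stands at the two x sides of the bed.
- pad (a joint): How far the orange pad is pushed in against its springs towards the carriage (m, 0 to 0.024); 0.9 N per mm; 0 when nothing presses it.
- knob (a joint): Angle of the red knob (rad, 0 to 3.4), growing clockwise seen from above, which closes the jaw: carriage moves 14 mm per rad, unpressed jaw gap = 90 mm - 14 mm x angle. The bar's long direction lies (2.871 - angle) rad counter-clockwise from vice x (along vice y at 1.3). Drag 0.05 Nm; with the pawl off it stays put unless the pad is squeezed, which drives it back.
- knob_grip (a point): On the knob's upright axis (vice x 0, y +62.5), 95 mm above the bench, at the height to grip. The red bar grip here is 70 long, 16 wide, 32 high (z 76 to 108). Fingers may reach down to z 70; open them at most about 50 mm here, or they may meet the pawl's lever.
- wheel (a point): Centre of the ratchet wheel's top under the red knob, z 54; radius 48 mm, 12 saw teeth 6 mm high on its top face. With the pawl in, the knob winds clockwise in clicks of 0.524 rad and cannot go back; it locks at knob angles near 0.46 + n x 0.524 and, let go with the pad squeezed, falls back to the last of these.
- pawl (a joint): Angle of the brass pawl (rad, 0 to 1.1) about its hinge; only weight holds it. 0 to 0.24: nose in or riding on the teeth, ball lever leaning (0.44 - angle) rad from upright towards the knob (vice -y). 1.1: thrown off, lever leaning 0.66 rad to vice +y. It falls to whichever side of about 0.5 it is on, and stays.
- pawl_hinge (a point): The pawl's hinge axis, along vice x, at y +147.5, z 74 in the vice frame.
- pawl_ball (a point): Centre of the black ball, 22 mm across, on the end of the pawl's lever, 60 mm from the hinge, swinging in the vice's yz plane. It is 121 to 134 mm above the bench. Under 1 N pushes it over from the side with closed fingertips.
- cast: Yellow dental stone cast, about 0.24 kg, loose: block 56 (x) x 70 (y) x 32 mm (z) with a horseshoe of teeth on top up to z 44, within 25 mm of its centreline in x; origin at the centre of the underside, z up. Grip it across its 56 mm; in the vice its y runs along vice y (either way round).
- bowl: Blue mixing bowl, 110 mm across, 60 high, bystander; origin under its centre.
- carver: Hand tool with red handle, 170 long, lying, bystander; origin under its middle.
- jar: Jar 64 mm across, 85 high, bystander; origin under its centre.

How it is judged:
By the outcome, as a careful person would: the job done as asked, in the order asked, and still so for the second after the job is handed in, with the robot touching nothing.
It also fails if it takes over 72 s, if anything falls off the work surface, if the arm or the gripper's body presses on something with over 40 N, if the wrist force passes 120 N, or if a joint passes its speed limit or range.

## Robot

A 6-joint arm with a two-finger parallel gripper is mounted at the origin on the work surface. World frame = base frame: x ahead of the robot, y to its left, z up, the work surface at z = 0. Lengths are in m, angles in degrees, forces in N, time in s.
With the tool pointing down it reaches from about 0.375 to 0.825 m from the base axis. Payload 5.5 kg.
Tool frame: the origin (TCP) lies midway between the tips of the shut fingers; the grasp point (between the pads) lies 19 mm behind it; z points along the fingers, y is the line along which they close (so a half turn about z gives the same grasp; the last joint's range is limited). The gripper opens to 85 mm and grips with 20 to 120 N. Pads are 22 mm wide; open, the fingers measure 114 mm over their backs; the gripper's body (76 mm by 85 mm) begins 54 mm behind the grasp point. The pads swing forward as they close: fully open they stand 13 mm farther back than shut.
Start: joints at [-67.151, 17.962, -2.699, 69.339, 0, 90], TCP at [0.233, -0.553, 0.231] pointing down, gripper open.
Joint ranges: [-152.73, 152.73], [-39.44, 99.34], [-58.76, 71.6], [-118.89, 123.64], [-81.53, 83.1], [-180, 180]. Speed limits (degrees/s): [136.94, 136.94, 172.46, 180, 180, 180].

## Interface

Orientations are given as a 3x3 rotation matrix whose columns are the frame's x, y, z axes.
In Python, from rig import arm gives the robot as it stands.
- The arm moves only by the shell command python3 shift.py 'ROWS' [OPENING] [FORCE]. ROWS is a JSON object with one list for each field, all of the same length, 1 to 5, a row being the entries at one place: dx, dy, dz (the shift in cm), rx, ry, rz (a rotation vector in units of 2 degrees); each row shifts and turns the commanded pose from where the row before left it, along the tool's axes as they then stand; what a row does not reach is not made up. A row lasts 1/12 s, in which the tool goes at most 0.0417 m and 7.16 degrees, less where a joint would pass 70% of its speed; a pose out of reach is approached as far as the arm can. OPENING is the finger opening in m, set as the command begins (- or left out keeps the last). The fingers move at their own pace and stop on an object; FORCE is the grip in N (left out, the last holds). Time passes only in rows, so rows that do not move let the fingers close. It prints the time, the measured TCP pose, the force, the opening and the grip force at its end. Input that does not fit is refused with a message, and nothing moves.
- arm.observe(): the state, without advancing time (a new reading comes with each control period).
- arm.read_camera(name): name is "scene" or "top" or "wrist"; returns a dict with "img" (384x512x3 uint8, red, green, blue), "fx", "fy", "cx", "cy" (pixels), "distortion" ([k1, k2, p1, p2, k3] as OpenCV has them; the pictures are not rectified), "position" and "rotation" of the camera in the world. Camera axes: x right, y down, z forward; pixel columns grow to the right and rows downward; lengths in m; the calibration is good to about 2 mm. A picture is of the moment at which its call begins. There is no depth.
- arm.finish_job(): hands the job in; it is judged then, once.
The state is a dict: "time": time; "joints": joint angles; "joint_vel": joint speeds; "effort": joint torques, N m; "tcp_pos": TCP position; "tcp_rot": TCP orientation; "ft_force": force on the tool from outside, world axes, zero at the start; "ft_torque": the same for the moment, N m; "finger_gap": finger opening in m; "grip_force": force on a finger pad.
Only numpy, scipy, OpenCV 4.12 (cv2) and the standard library are available. Lean on these libraries where they do the work, as an engineer would, in place of code of your own. Each camera call takes 0.05 s, during which the arm holds its last target. There are 200 camera calls.

## Working session

There is one attempt and no reset: what is moved stays moved. The work goes in short steps, Python scripts to look and compute and a shell command to move; the robot and the scene stay as the last step left them, time stands still between calls to the robot, and variables do not carry over. Pictures are saved under pics/ and viewed, at most 14 in all, crops included, and the job is handed in when it is done.

```bash
ls; mkdir -p pics
python3 - <<'E'
from rig import arm
import cv2,numpy as np
ims=[]
for n in("scene","top"):
    c=arm.read_camera(n); cv2.imwrite(f"pics/{n}0.png",c["img"][:,:,::-1]); np.save(f"pics/{n}0.npy",c,allow_pickle=True)
    print(n,c["fx"],c["fy"],c["cx"],c["cy"],c["distortion"],c["position"],np.round(c["rotation"],3).tolist())
s=arm.observe(); print(s["time"],np.round(s["tcp_rot"],3).tolist(),s["tcp_pos"])
E
```

```text
pics
rig.py
shift.py
scene 416.70090510312053 416.70090510312053 255.30001013481882 192.3053929204153 [-0.07728828  0.          0.          0.          0.        ] [1.37658017 0.02687098 0.97773818] [[0.004, 0.749, -0.663], [1.0, -0.005, -0.0], [-0.004, -0.663, -0.749]]
top 384.3799771807324 384.3799771807324 259.3698968788475 194.9309753416194 [0.03116859 0.         0.         0.         0.        ] [0.36144165 0.0227334  1.2388318 ] [[0.002, -0.973, 0.229], [-1.0, -0.002, 0.001], [-0.001, -0.229, -0.973]]
0.1 [[0.922, 0.388, -0.001], [0.388, -0.922, 0.001], [0.0, -0.002, -1.0]] [ 0.23281718 -0.55242072  0.23053259]
```

View pics/scene0.png

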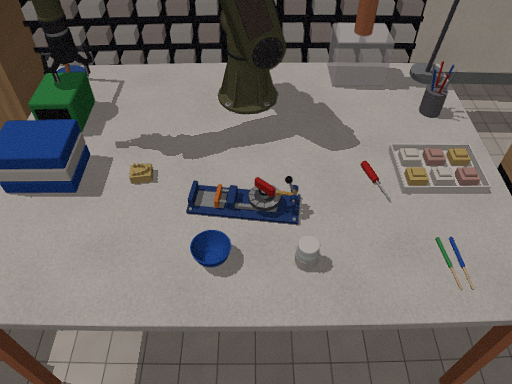

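View pics/top0.png

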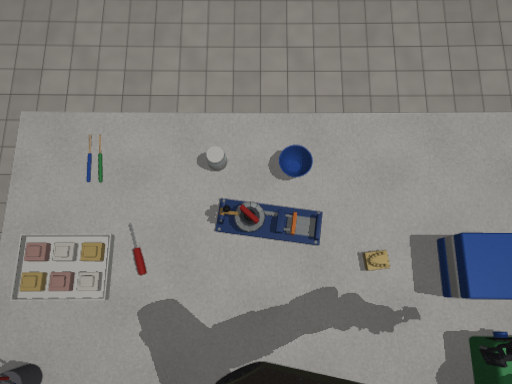

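```bash
cat > h.py <<'E'
import numpy as np,cv2
def load(n): return np.load(f"pics/{n}.npy",allow_pickle=True).item()
def K(c): return np.array([[c["fx"],0,c["cx"]],[0,c["fy"],c["cy"]],[0,0,1]])
def ray(c,uv):
    p=cv2.undistortPoints(np.array(uv,float).reshape(-1,1,2),K(c),np.array(c["distortion"]))[:,0]
    return np.c_[p,np.ones(len(p))]@np.array(c["rotation"]).T
def plane(c,uv,z):
    d=ray(c,uv); o=np.array(c["position"]); return o+d*((z-o[2])/d[:,2])[:,None]
def tri(cs,uvs):
    A=0;b=0
    for c,uv in zip(cs,uvs):
        d=ray(c,uv)[0]; d/=np.linalg.norm(d); P=np.eye(3)-np.outer(d,d); A=A+P; b=b+P@np.array(c["position"])
    return np.linalg.solve(A,b)
def proj(c,X):
    R=np.array(c["rotation"]).T; t=-R@np.array(c["position"])
    return cv2.projectPoints(np.array(X,float).reshape(-1,1,3),cv2.Rodrigues(R)[0],t,K(c),np.array(c["distortion"]))[0][:,0]
def mask(c,lo,hi,roi):
    h=cv2.cvtColor(c["img"],cv2.COLOR_RGB2HSV); m=cv2.inRange(h,lo,hi); k=np.zeros_like(m); x0,y0,x1,y1=roi; k[y0:y1,x0:x1]=255
    m&=k; n,l,s,ce=cv2.connectedComponentsWithStats(m)
    if n<2: return None
    i=1+s[1:,4].argmax(); q=(l==i).astype(np.uint8); ct=max(cv2.findContours(q,0,1)[0],key=cv2.contourArea)
    return ce[i],s[i,4],cv2.minAreaRect(ct),q
E
python3 - <<'E'
from h import *
s,t=load("scene0"),load("top0")
a=cv2.resize(s["img"][170:230,180:310],None,fx=6,fy=5,interpolation=2)
b=cv2.resize(t["img"][195:250,210:340],None,fx=6,fy=5,interpolation=2)
cv2.imwrite("pics/crop1.png",np.vstack([a,b])[:,:,::-1])
for nm,lo,hi,rs,rt in [("red",(0,150,60),(4,255,255),(240,165,300,215),(235,195,265,230)),("orange",(5,150,80),(16,255,255),(200,175,240,215),(280,205,305,240)),("cast",(17,60,80),(32,255,255),(125,155,160,190),(355,240,400,280)),("blue",(105,120,30),(125,255,255),(180,175,305,226),(210,195,330,250)),("bowl",(100,120,30),(125,255,255),(185,227,240,275),(275,140,320,182))]:
    for c,r in((s,rs),(t,rt)):
        m=mask(c,lo,hi,r); print(nm,m and (m[0].round(1),m[1],m[2]))
E
```

```text
red (array([264.5, 186.5]), np.int32(173), ((264.5384521484375, 186.6923065185547), (24.40680503845215, 8.875203132629395), 33.690067291259766))
red (array([248.9, 213.5]), np.int32(118), ((248.70169067382812, 213.33154296875), (22.596141815185547, 5.351717948913574), 41.987213134765625))
orange (array([217.2, 195.5]), np.int32(95), ((217.60952758789062, 195.52528381347656), (5.47158145904541, 23.535295486450195), 12.994616508483887))
orange (array([293.4, 222.5]), np.int32(79), ((293.3692932128906, 222.54617309570312), (3.5970072746276855, 21.333974838256836), 7.125016689300537))
cast (array([140.5, 173. ]), np.int32(421), ((140.5, 173.0), (20.0, 23.0), 90.0))
cast (array([376.8, 259.7]), np.int32(400), ((376.8536376953125, 259.68292236328125), (18.331636428833008, 22.96976089477539), 83.6598129272461))
blue (array([245. , 206.1]), np.int32(1886), ((243.36154174804688, 203.10768127441406), (111.13512420654297, 32.124996185302734), 7.125016689300537))
blue (array([272.7, 225.1]), np.int32(1542), ((268.74676513671875, 221.3995819091797), (103.35202026367188, 32.446189880371094), 7.594643592834473))
bowl (array([210.4, 247.6]), np.int32(1156), ((210.75001525878906, 247.25001525878906), (36.769554138183594, 37.47665786743164), 45.0))
bowl (array([295.1, 160.6]), np.int32(822), ((295.0, 160.5), (31.0, 32.0), 90.0))
```

View pics/crop1.png

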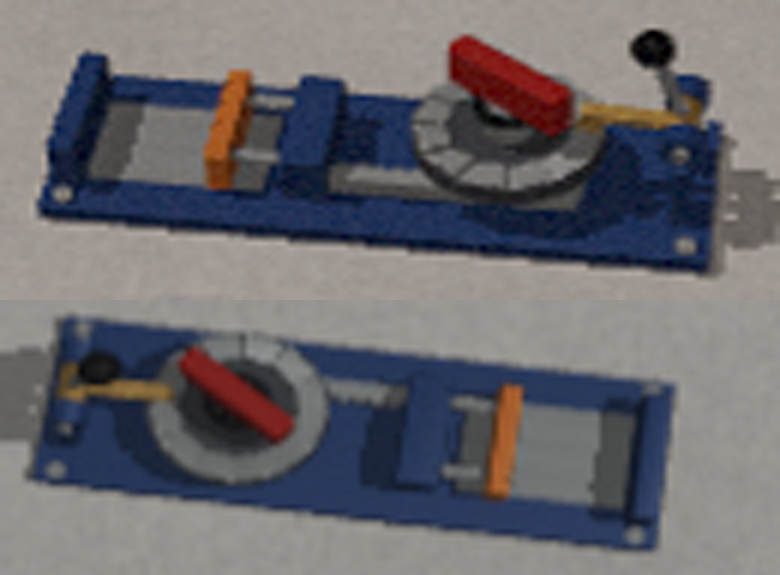

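Run:
```python
from h import *
s,t=load("scene0"),load("top0")
P=plane(t,[(223.7,200.6),(219.5,229.0),(318.7,212.6),(315.8,242.2)],.014); print(P.round(4)[:,:2].tolist(),P.mean(0))
d=P[0]+P[1]-P[2]-P[3]; print("vice y ang",np.degrees(np.arctan2(d[1],d[0])),np.linalg.norm(d)/2)
e=P[0]-P[1]+P[2]-P[3]; print("vice x ang",np.degrees(np.arctan2(e[1],e[0])),np.linalg.norm(e)/2)
S=plane(s,[(190.5,208.4),(293.3,201),(294.2,219)],.014);print(S.round(4)[:,:2].tolist())
print("mid diag",(S[0]+S[1])/2)
print("screw hts",tri((s,t),((190.5,208.4),(318.7,212.6))),tri((s,t),((293.3,201),(219.5,229.0))))
print("ball",tri((s,t),((288.8,179.4),(226.3,208.6))))
print("red",tri((s,t),((264.5,186.5),(248.9,213.5))))
print("orange",tri((s,t),((217.2,195.5),(293.4,222.5))))
print("cast",tri((s,t),((140.5,173),(376.8,259.7))), tri((s,t),((210.4,247.6),(295.1,160.6))))
for c,r in((s,(125,155,160,190)),(t,(355,240,400,280))):
    x=r; print(0)
a=cv2.resize(s["img"][155:192,122:162],None,fx=10,fy=10,interpolation=2)
b=cv2.resize(t["img"][241:278,356:396],None,fx=10,fy=10,interpolation=2)
cv2.imwrite("pics/crop2.png",np.hstack([a,b])[:,:,::-1])
```

```text
[[0.6304, 0.1406], [0.5372, 0.1518], [0.5912, -0.1678], [0.4956, -0.1554]] [ 0.56357522 -0.00770143  0.014     ]
vice y ang 82.5218689072198 0.3104165601249728
vice x ang -7.1668441591522285 0.09514005816599741
[[0.587, -0.1675], [0.56, 0.1418], [0.629, 0.14]]
mid diag [ 0.57351726 -0.01286298  0.014     ]
screw hts [ 0.59037574 -0.16693891  0.01815031] [ 0.54031242  0.14938518 -0.0088466 ]
ball [0.58054654 0.12069256 0.13148797]
red [0.57293964 0.05443918 0.09423012]
orange [ 0.55524755 -0.0856015   0.03561249]
cast [ 0.44130657 -0.34375741  0.01755481] [ 0.75451028 -0.09219653  0.05379262]
0
0
```

View pics/crop2.png

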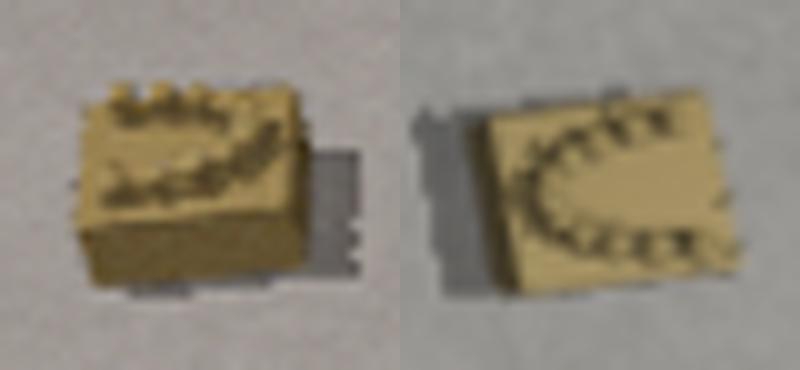

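```bash
cat >> h.py <<'E'
C=np.array([.5639,-.0064]); VA=82.55
def vw(x,y,c=C,a=VA):
    a=np.radians(a); return c+y*np.array([np.cos(a),np.sin(a)])+x*np.array([np.sin(a),-np.cos(a)])
def to(p,yaw=None):
    from rig import arm
    s=arm.observe(); R=np.array(s["tcp_rot"]); d=np.array(p)-s["tcp_pos"]
    th=np.degrees(np.arctan2(R[1,1],R[0,1])); print("t",round(s["time"],2),"tool delta",(R.T@d).round(4),"yaw now",th.round(2),"rz",None if yaw is None else round(th-yaw,2),"j6",s["joints"][5].round(1),"tilt",R[:,2].round(4))
E
python3 - <<'E'
from h import *
t=load("top0"); print("cast",plane(t,[(376.8,259.7)],.032))
q=vw(.0,.095); print(q); to([*q,.20],-7.4)
E
```

```text
cast [[ 0.44032954 -0.33908012  0.032     ]]
[0.57621779 0.08779805]
t 0.1 tool delta [ 0.5651 -0.4566  0.0313] yaw now -67.15 rz -59.75 j6 90.0 tilt [-6.0e-04  1.4e-03 -1.0e+00]
```
0.5651,-0.4566,0.0313: distance .727 → 18 rows at .0404: dx .0314, dy -.02537. Go 20 rows: dx .02825, dy -.0228, dz .0016. With speed limit 70% perhaps reaching less. Then check.

The rows are not in the units I measure in: shifts go in cm and turns go in units of 2 degrees. I convert before sending: 0.028 m is 2.8, -0.023 m is -2.3.

```bash
python3 shift.py '{"dx": [2.8,2.8,2.8,2.8,2.8],"dy": [-2.3,-2.3,-2.3,-2.3,-2.3],"dz": [0.1,0.1,0.1,0.1,0.1],"rx": [0,0,0,0,0],"ry": [0,0,0,0,0],"rz": [0,0,0,0,0]}' 0
python3 shift.py '{"dx": [2.8,2.8,2.8,2.8,2.8],"dy": [-2.3,-2.3,-2.3,-2.3,-2.3],"dz": [0.1,0.1,0.1,0.1,0.1],"rx": [0,0,0,0,0],"ry": [0,0,0,0,0],"rz": [0,0,0,0,0]}'
python3 shift.py '{"dx": [2.8,2.8,2.8,2.8,2.8],"dy": [-2.3,-2.3,-2.3,-2.3,-2.3],"dz": [0.1,0.1,0.1,0.1,0.1],"rx": [0,0,0,0,0],"ry": [0,0,0,0,0],"rz": [0,0,0,0,0]}'
python3 shift.py '{"dx": [2.8,2.8,2.8,2.8,2.8],"dy": [-2.3,-2.3,-2.3,-2.3,-2.3],"dz": [0.1,0.1,0.1,0.1,0.1],"rx": [0,0,0,0,0],"ry": [0,0,0,0,0],"rz": [0,0,0,0,0]}'
python3 shift.py '{"dx": [0,0,0,0,0],"dy": [0,0,0,0,0],"dz": [0,0,0,0,0],"rx": [0,0,0,0,0],"ry": [0,0,0,0,0],"rz": [-3.5,-3.5,-3.5,-3.5,-3.5]}'
python3 shift.py '{"dx": [0,0,0,0,0],"dy": [0,0,0,0,0],"dz": [0,0,0,0,0],"rx": [0,0,0,0,0],"ry": [0,0,0,0,0],"rz": [-3.5,-3.5,-3.5,-1.85,0]}'
python3 -c "
from h import *; to([*vw(0,.095),.118],-7.4)
from rig import arm
c=arm.read_camera('wrist');np.save('pics/w1.npy',c,allow_pickle=True);cv2.imwrite('pics/w1.png',c['img'][:,:,::-1])"
```

```text
time: 0.52
tcp_pos: [0.3175, -0.3909, 0.2258]
tcp_rot: [[0.922, 0.388, -0.0], [0.388, -0.922, 0.001], [-0.0, -0.001, -1.0]]
ft_force: [0.2, -1.0, 0.8]
finger_gap: 0.0257
grip_force: 0.0
time: 0.93
tcp_pos: [0.4019, -0.2304, 0.2211]
tcp_rot: [[0.922, 0.388, -0.0], [0.388, -0.922, 0.0], [-0.0, -0.0, -1.0]]
ft_force: [1.2, -0.8, -0.3]
finger_gap: 0.0
grip_force: 0.0
time: 1.35
tcp_pos: [0.4863, -0.0701, 0.216]
tcp_rot: [[0.921, 0.388, -0.0], [0.388, -0.921, -0.0], [-0.0, -0.0, -1.0]]
ft_force: [0.6, -0.7, 0.2]
finger_gap: 0.0001
grip_force: 0.0
time: 1.77
tcp_pos: [0.5707, 0.0902, 0.2109]
tcp_rot: [[0.921, 0.389, -0.001], [0.389, -0.921, -0.0], [-0.001, -0.0, -1.0]]
ft_force: [1.0, -0.8, 0.1]
finger_gap: 0.0002
grip_force: 0.0
time: 2.18
tcp_pos: [0.5701, 0.0886, 0.2107]
tcp_rot: [[0.527, 0.85, -0.001], [0.85, -0.527, -0.0], [-0.001, -0.001, -1.0]]
ft_force: [-0.5, -0.1, -0.8]
finger_gap: -0.0003
grip_force: 0.0
time: 2.6
tcp_pos: [0.5701, 0.0884, 0.2108]
tcp_rot: [[0.128, 0.992, -0.001], [0.992, -0.128, -0.0], [-0.0, -0.001, -1.0]]
ft_force: [0.0, 1.3, -0.1]
finger_gap: -0.0002
grip_force: 0.0
t 2.6 tool delta [0.0002 0.0062 0.0928] yaw now -7.36 rz 0.04 j6 106.2 tilt [-9.e-04 -2.e-04 -1.e+00]
```

View pics/w1.png

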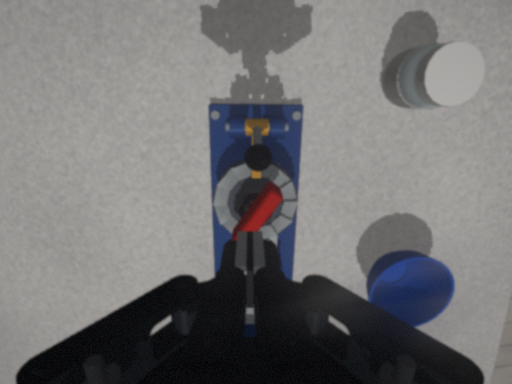

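The wrist view shows the plate's end screws at (214,115) and (297,114), the ball at (258,157), and the red bar's far end at (275,192). I'll check the vice frame against these.

```bash
python3 - <<'E'
from h import *
w=load("w1"); t=load("top0")
S=plane(w,[(214.5,115.5),(297.5,114.5)],.014); print(S, S.mean(0)[:2]-vw(0,.155))
print("ball",tri((w,t),((258,157),(225.9,208.2))), vw(0,.13))
E
python3 shift.py '{"dx": [0,0,0,0],"dy": [0.62,0,0,0],"dz": [3.1,3.1,3.1,0],"rx": [0,0,0,0],"ry": [0,0,0,0],"rz": [0,0,0,0]}'
```

```text
[[0.53715007 0.15202222 0.014     ]
 [0.63291716 0.14082199 0.014     ]] [ 0.00103617 -0.00086944]
ball [0.58112412 0.12194642 0.13480911] [0.58075592 0.12250259]
time: 2.98
tcp_pos: [0.5721, 0.0869, 0.1123]
tcp_rot: [[0.132, 0.991, -0.01], [0.991, -0.132, -0.001], [-0.003, -0.009, -1.0]]
ft_force: [-2.1, 0.2, -0.1]
finger_gap: -0.0002
grip_force: 0.0
```

Converted, -0.004 m is -0.4.

```bash
python3 shift.py '{"dx": [0,0],"dy": [0,0],"dz": [-0.4,0],"rx": [0,0],"ry": [0,0],"rz": [0,0]}'
python3 -c "
from h import *; to([*vw(0,.145),.118],-7.4)"
```

```text
time: 3.15
tcp_pos: [0.5776, 0.0878, 0.1244]
tcp_rot: [[0.131, 0.991, 0.002], [0.991, -0.131, 0.0], [0.001, 0.002, -1.0]]
ft_force: [0.4, -0.5, 0.5]
finger_gap: -0.0
grip_force: 0.0
t 3.15 tool delta [ 0.0498 -0.0014  0.0064] yaw now -7.5 rz -0.1 j6 106.1 tilt [ 1.8e-03  3.0e-04 -1.0e+00]
```

```bash
python3 shift.py '{"dx": [1,1,1,1,1],"dy": [0,0,0,0,0],"dz": [0.4,0,0,0,0],"rx": [0,0,0,0,0],"ry": [0,0,0,0,0],"rz": [0,0,0,0,0]}'
python3 shift.py '{"dx": [0.6,0],"dy": [0,0],"dz": [0,0],"rx": [0,0],"ry": [0,0],"rz": [0,0]}'
python3 shift.py '{"dx": [-2,-3,-1,-1,0],"dy": [0,0,0,0,0],"dz": [-1,-3,-3.5,-2,0],"rx": [0,0,0,0,0],"ry": [0,0,0,0,0],"rz": [0,0,0,0,0]}' 0.045
python3 -c "
from h import *
from rig import arm
c=arm.read_camera('wrist');np.save('pics/w2.npy',c,allow_pickle=True)
t=arm.read_camera('top');np.save('pics/t2.npy',t,allow_pickle=True);
a=cv2.resize(c['img'][60:260,150:350],(500,500),interpolation=2); b=cv2.resize(t['img'][180:240,200:235],(290,500),interpolation=2)
cv2.imwrite('pics/w2.png',np.hstack([a,b])[:,:,::-1]); to([*(vw(0,.0625)+[.0005,-.0005]),.21])"
```

```text
time: 3.57
tcp_pos: [0.5835, 0.1389, 0.1189]
tcp_rot: [[0.129, 0.992, 0.001], [0.992, -0.129, 0.0], [0.001, 0.001, -1.0]]
ft_force: [1.0, 0.0, 0.2]
finger_gap: 0.0002
grip_force: 0.0
time: 3.73
tcp_pos: [0.584, 0.145, 0.1183]
tcp_rot: [[0.128, 0.992, 0.0], [0.992, -0.128, 0.0], [0.0, 0.0, -1.0]]
ft_force: [-0.8, -0.3, -1.0]
finger_gap: -0.0
grip_force: 0.0
time: 4.15
tcp_pos: [0.5773, 0.0727, 0.218]
tcp_rot: [[0.132, 0.991, 0.008], [0.991, -0.132, 0.0], [0.001, 0.008, -1.0]]
ft_force: [0.5, 0.3, 0.2]
finger_gap: 0.0453
grip_force: 0.0
t 4.25 tool delta [-0.0191 -0.0004  0.0036] yaw now -7.5 rz None j6 104.8 tilt [ 1.9e-03  3.0e-04 -1.0e+00]
```

View pics/w2.png

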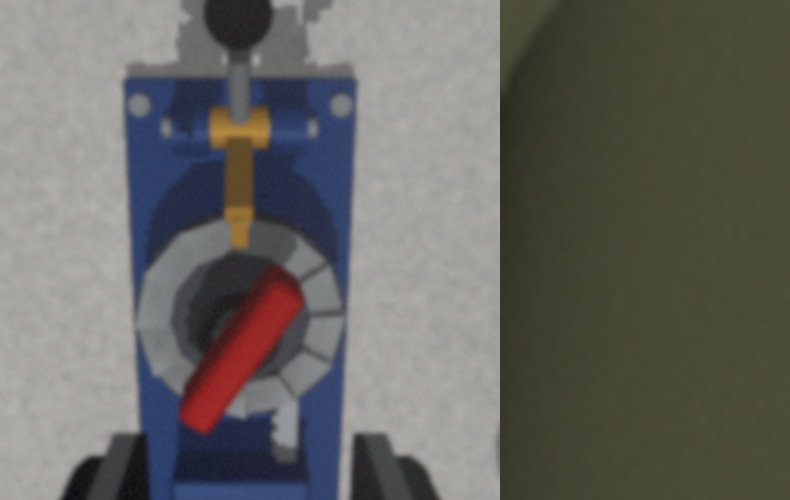

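The pawl is off: the ball now sits beyond the hinge at crop (238,15) and the nose is lifted. The red bar runs from crop (288,285) to (195,420).

```bash
cat > bar.py <<'E'
import sys
from h import *
from rig import arm
c=load(sys.argv[1])
m=mask(c,(0,170,int(sys.argv[2])),(6,255,255),(170,120,320,260))
P=plane(c,cv2.boxPoints(m[2]),.108)[:,:2]; e=[P[1]-P[0],P[2]-P[1]]; e.sort(key=np.linalg.norm)
g=np.degrees(np.arctan2(e[1][1],e[1][0]))%180
print("bar ctr",P.mean(0).round(4),"expect",vw(0,.0625).round(4),"sizes",[np.linalg.norm(x).round(4) for x in e],"ang world",g,"knob",2.871-np.radians((g-(VA-90))%180),m[2])
E
for v in 60 110 140; do python3 bar.py w2 $v; done; python3 -c "
from h import *; to([*vw(0,.0625),.076],-43.5+180)"
```

```text
bar ctr [0.5721 0.0574] expect [0.572  0.0556] sizes [np.float64(0.0149), np.float64(0.0657)] ang world 46.68548025991659 knob 1.9261576273160599 ((245.77999877929688, 201.45999145507812), (15.79999828338623, 66.59999084472656), 36.869895935058594)
bar ctr [0.5724 0.0563] expect [0.572  0.0556] sizes [np.float64(0.013), np.float64(0.0649)] ang world 48.085856554844206 knob 1.9017164502026938 ((246.29054260253906, 202.49325561523438), (13.83346939086914, 65.56366729736328), 35.53767776489258)
bar ctr [0.5721 0.055 ] expect [0.572  0.0556] sizes [np.float64(0.0098), np.float64(0.0627)] ang world 47.996153417349404 knob 1.9032820653013474 ((246.06480407714844, 203.82667541503906), (10.4201021194458, 63.13737869262695), 35.75389099121094)
t 4.25 tool delta [-0.0187 -0.0012  0.1376] yaw now -7.5 rz -144.0 j6 104.8 tilt [ 1.9e-03  3.0e-04 -1.0e+00]
```

Converted, -0.0187 m is -1.87, -0.0012 m is -0.12, 7 degrees is 3.5.

```bash
python3 shift.py '{"dx": [-1.87,0,0,0,0],"dy": [-0.12,0,0,0,0],"dz": [0,0,0,0,0],"rx": [0,0,0,0,0],"ry": [0,0,0,0,0],"rz": [0,3.5,3.5,3.5,3.5]}'
python3 shift.py '{"dx": [0,0,0,0],"dy": [0,0,0,0],"dz": [3,3,3,0],"rx": [0,0,0,0],"ry": [0,0,0,0],"rz": [3.25,0,0,0]}'
python3 -c "
from h import *; to([.5722,.0555,.078],-42)"
```

```text
time: 4.67
tcp_pos: [0.57, 0.0562, 0.2106]
tcp_rot: [[0.585, 0.811, -0.003], [0.811, -0.585, -0.0], [-0.002, -0.003, -1.0]]
ft_force: [-0.4, 0.5, 0.3]
finger_gap: 0.0447
grip_force: 0.0
time: 5.0
tcp_pos: [0.5655, 0.0559, 0.1153]
tcp_rot: [[0.668, 0.744, -0.012], [0.744, -0.668, -0.001], [-0.009, -0.008, -1.0]]
ft_force: [-2.1, 0.4, -0.9]
finger_gap: 0.045
grip_force: 0.0
t 5.0 tool delta [0.0045 0.0055 0.0372] yaw now -41.91 rz 0.09 j6 137.6 tilt [-0.0121 -0.0011 -0.9999]
```

```bash
python3 shift.py '{"dx": [0,0],"dy": [0,0],"dz": [0,0],"rx": [0,0],"ry": [0,0],"rz": [0,0]}' >/dev/null
python3 -c "
from h import *; to([.5722,.0555,.078],-42)"
```

```text
t 5.17 tool delta [0.0001 0.0012 0.0452] yaw now -41.93 rz 0.07 j6 137.5 tilt [-4.e-04 -0.e+00 -1.e+00]
```

Converted, 0.015 m is 1.5, 0.0012 m is 0.12.

```bash
python3 shift.py '{"dx": [0,0,0,0,0],"dy": [0.12,0,0,0,0],"dz": [1.5,1.5,1.5,0,0],"rx": [0,0,0,0,0],"ry": [0,0,0,0,0],"rz": [0,0,0,0,0]}'
python3 shift.py '{"dx": [0,0,0,0,0],"dy": [0,0,0,0,0],"dz": [0,0,0,0,0],"rx": [0,0,0,0,0],"ry": [0,0,0,0,0],"rz": [0,0,0,0,0]}' 0 40
python3 shift.py '{"dx": [0,0,0,0,0],"dy": [0,0,0,0,0],"dz": [0,0,0,0,0],"rx": [0,0,0,0,0],"ry": [0,0,0,0,0],"rz": [-2.5,-2.5,-2.5,-2.5,-2.5]}'
python3 shift.py '{"dx": [0,0,0,0,0],"dy": [0,0,0,0,0],"dz": [0,0,0,0,0],"rx": [0,0,0,0,0],"ry": [0,0,0,0,0],"rz": [-2.5,-2.5,-2.5,-2.5,-2.5]}'
python3 shift.py '{"dx": [0,0,0,0,0],"dy": [0,0,0,0,0],"dz": [0,0,0,0,0],"rx": [0,0,0,0,0],"ry": [0,0,0,0,0],"rz": [-2.5,-2.5,-2.5,-2.5,0]}'
```

```text
time: 5.58
tcp_pos: [0.5727, 0.0553, 0.079]
tcp_rot: [[0.668, 0.744, 0.001], [0.744, -0.668, 0.0], [0.001, 0.001, -1.0]]
ft_force: [-0.1, -0.6, 0.2]
finger_gap: 0.0452
grip_force: 0.0
time: 6.0
tcp_pos: [0.5727, 0.0559, 0.0796]
tcp_rot: [[0.668, 0.744, 0.002], [0.744, -0.668, 0.002], [0.002, 0.0, -1.0]]
ft_force: [-3.1, 1.5, 7.2]
finger_gap: 0.0153
grip_force: 39.8
time: 6.42
tcp_pos: [0.5723, 0.0562, 0.0796]
tcp_rot: [[0.287, 0.958, 0.001], [0.958, -0.287, 0.002], [0.002, 0.0, -1.0]]
ft_force: [-3.8, 3.1, 7.3]
finger_gap: 0.0152
grip_force: 39.9
time: 6.83
tcp_pos: [0.5719, 0.0562, 0.0796]
tcp_rot: [[-0.145, 0.989, 0.0], [0.989, 0.145, 0.002], [0.002, 0.001, -1.0]]
ft_force: [-4.8, 3.2, 10.4]
finger_gap: 0.0157
grip_force: 40.1
time: 7.25
tcp_pos: [0.5715, 0.0561, 0.0796]
tcp_rot: [[-0.474, 0.881, -0.0], [0.881, 0.474, 0.002], [0.002, 0.001, -1.0]]
ft_force: [-7.3, 2.5, 9.9]
finger_gap: 0.0153
grip_force: 40.3
```

Converted, -0.03 m is -3.

```bash
python3 shift.py '{"dx": [0,0,0],"dy": [0,0,0],"dz": [0,0,0],"rx": [0,0,0],"ry": [0,0,0],"rz": [0,0,0]}' 0.045
python3 shift.py '{"dx": [0,0,0,0,0],"dy": [0,0,0,0,0],"dz": [-3,-3,-3,-3,0],"rx": [0,0,0,0,0],"ry": [0,0,0,0,0],"rz": [0,0,0,0,0]}'
python3 -c "
from h import *; to([.4403,-.3391,.20],6.1)
from rig import arm
c=arm.read_camera('wrist');np.save('pics/w3.npy',c,allow_pickle=True)"; python3 bar.py w3 110
```

```text
time: 7.5
tcp_pos: [0.5727, 0.0551, 0.0783]
tcp_rot: [[-0.47, 0.883, 0.001], [0.883, 0.47, -0.0], [-0.001, 0.001, -1.0]]
ft_force: [-0.9, -0.7, 0.4]
finger_gap: 0.0451
grip_force: 0.0
time: 7.92
tcp_pos: [0.5759, 0.0553, 0.2043]
tcp_rot: [[-0.47, 0.883, 0.01], [0.883, 0.47, 0.001], [-0.004, 0.009, -1.0]]
ft_force: [1.2, -0.2, 0.0]
finger_gap: 0.0448
grip_force: 0.0
t 7.92 tool delta [-0.2844 -0.3051  0.0027] yaw now 28.04 rz 21.94 j6 67.5 tilt [ 9.8e-03  8.0e-04 -1.0e+00]
bar ctr [0.5705 0.0557] expect [0.572  0.0556] sizes [np.float64(0.0127), np.float64(0.0649)] ang world 118.11762835219635 knob 0.679431451333592 ((243.5, 186.0), (70.0, 15.0), 90.0)
```

```bash
python3 shift.py '{"dx": [-2.6,-2.6,-2.6,-2.6,-2.6],"dy": [-2.8,-2.8,-2.8,-2.8,-2.8],"dz": [0,0,0,0,0],"rx": [0,0,0,0,0],"ry": [0,0,0,0,0],"rz": [0,0,0,0,0]}' 0.08
python3 shift.py '{"dx": [-2.6,-2.6,-2.6,-2.6,-2.6],"dy": [-2.8,-2.8,-2.8,-2.8,-2.8],"dz": [0,0,0,0,0],"rx": [0,0,0,0,0],"ry": [0,0,0,0,0],"rz": [0,0,0,0,0]}'
python3 shift.py '{"dx": [-2.2,0,0,0,0],"dy": [-2.5,0,0,0,0],"dz": [0,0,0,0,0],"rx": [0,0,0,0,0],"ry": [0,0,0,0,0],"rz": [3.5,3.5,3.5,0.5,0]}'
python3 -c "
from h import *
from rig import arm
c=arm.read_camera('wrist');np.save('pics/w4.npy',c,allow_pickle=True)
cv2.imwrite('pics/w4.png',c['img'][:,:,::-1]); to([.4403,-.3391,.12],6.1)"
```

```text
time: 8.38
tcp_pos: [0.5083, -0.1268, 0.1966]
tcp_rot: [[-0.471, 0.882, -0.001], [0.882, 0.471, 0.0], [0.001, -0.001, -1.0]]
ft_force: [1.1, -0.8, 0.8]
finger_gap: 0.0798
grip_force: 0.0
time: 8.8
tcp_pos: [0.4458, -0.3074, 0.1966]
tcp_rot: [[-0.47, 0.883, -0.001], [0.883, 0.47, 0.001], [0.001, -0.001, -1.0]]
ft_force: [1.5, 0.8, 0.6]
finger_gap: 0.0801
grip_force: 0.0
time: 9.22
tcp_pos: [0.435, -0.337, 0.1967]
tcp_rot: [[-0.107, 0.994, -0.001], [0.994, 0.107, 0.001], [0.001, -0.001, -1.0]]
ft_force: [0.3, -0.3, -0.8]
finger_gap: 0.0804
grip_force: 0.0
t 9.27 tool delta [-0.0029  0.0049  0.0769] yaw now 6.23 rz 0.13 j6 46.0 tilt [-1.e-03  7.e-04 -1.e+00]
```

View pics/w4.png

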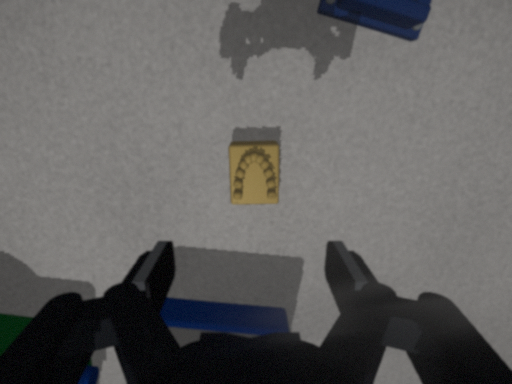

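The cast lies squarely in view with its top face spanning about (230..279, 149..203). Next I measure it.

Run:
```python
from h import *
c=load("w4"); t=load("top0")
for v in(70,120,140):
    m=mask(c,(15,60,v),(35,255,255),(215,125,295,220)); b=cv2.boxPoints(m[2])
    P=plane(c,b,.032)[:,:2]; e=[P[1]-P[0],P[2]-P[1]]; e.sort(key=np.linalg.norm); 
    print(v,m[1],m[2],P.mean(0).round(4),[np.linalg.norm(x).round(4) for x in e],np.degrees(np.arctan2(e[1][1],e[1][0])))
# near-right/near-left top corners in both views -> height
T=[((364.8+386.5)/2-.45,(252.3+250)/2-.45),((389.8+368)/2-.45,(268+270.3)/2-.45)]
W=[(279,176),(230,176)]
for w,u in zip(W,T): print(tri((c,t),(w,u)))
```

```text
70 3061 ((254.0, 172.5), (63.0, 50.0), 90.0) [ 0.44   -0.3387] [np.float64(0.054), np.float64(0.0728)] -82.04154740711152
120 1692 ((252.8002166748047, 175.0066680908203), (57.50140380859375, 46.90728759765625), 88.09085083007812) [ 0.439  -0.3415] [np.float64(0.0509), np.float64(0.0667)] -80.36474043479488
140 799 ((254.0, 183.5), (39.0, 42.0), 90.0) [ 0.4414 -0.3507] [np.float64(0.0461), np.float64(0.0465)] 6.168795478528073
[ 0.47021598 -0.34267692  0.012586  ]
[ 0.41333563 -0.34653379  0.02073719]
```

```bash
python3 shift.py '{"dx": [-0.4,0,0,0,0],"dy": [0.46,0,0,0,0],"dz": [3.4,3.4,3.4,2.5,2],"rx": [0,0,0,0,0],"ry": [0,0,0,0,0],"rz": [0,0,0,0,0]}' >/dev/null
python3 shift.py '{"dx": [0,0,0],"dy": [0,0,0],"dz": [1,0,0],"rx": [0,0,0],"ry": [0,0,0],"rz": [0,0,0]}'
python3 -c "
from h import *; to([.440,-.3405,.008],6.2)"
```

```text
time: 9.93
tcp_pos: [0.4407, -0.3404, 0.0409]
tcp_rot: [[-0.107, 0.994, -0.0], [0.994, 0.107, 0.0], [0.0, -0.0, -1.0]]
ft_force: [0.6, -1.7, 1.0]
finger_gap: 0.08
grip_force: 0.0
t 9.93 tool delta [-0.0001 -0.0007  0.0329] yaw now 6.15 rz -0.05 j6 46.2 tilt [-4.e-04  3.e-04 -1.e+00]
```

Converted, 0.014 m is 1.4, 0.012 m is 1.2.

```bash
python3 shift.py '{"dx": [0,0,0,0],"dy": [0,0,0,0],"dz": [1.4,1.2,0.7,0],"rx": [0,0,0,0],"ry": [0,0,0,0],"rz": [0,0,0,0]}'
python3 shift.py '{"dx": [0,0,0,0],"dy": [0,0,0,0],"dz": [0,0,0,0],"rx": [0,0,0,0],"ry": [0,0,0,0],"rz": [0,0,0,0]}' 0.03 40
python3 shift.py '{"dx": [0,0,0,0,0],"dy": [0,0,0,0,0],"dz": [-1,-3,-3,-3,0],"rx": [0,0,0,0,0],"ry": [0,0,0,0,0],"rz": [0,0,0,0,0]}'
python3 -c "
from h import *
from rig import arm
c=arm.read_camera('wrist');np.save('pics/w5.npy',c,allow_pickle=True)
cv2.imwrite('pics/w5.png',c['img'][:,:,::-1]); to([*vw(0,-.1075),.15],-7.45)"
```

```text
time: 10.27
tcp_pos: [0.4406, -0.3406, 0.0078]
tcp_rot: [[-0.106, 0.994, -0.0], [0.994, 0.106, 0.0], [0.0, -0.0, -1.0]]
ft_force: [-0.1, -0.2, 0.2]
finger_gap: 0.0801
grip_force: 0.0
time: 10.6
tcp_pos: [0.4414, -0.3414, 0.0091]
tcp_rot: [[-0.106, 0.994, 0.002], [0.994, 0.106, -0.001], [-0.001, 0.001, -1.0]]
ft_force: [-0.7, 0.8, 6.5]
finger_gap: 0.0552
grip_force: 43.9
time: 11.02
tcp_pos: [0.4436, -0.3431, 0.1143]
tcp_rot: [[-0.105, 0.994, 0.007], [0.994, 0.105, -0.005], [-0.006, 0.007, -1.0]]
ft_force: [1.5, -0.9, -2.0]
finger_gap: 0.055
grip_force: 43.8
t 11.07 tool delta [ 0.2167  0.131  -0.0387] yaw now 6.05 rz 13.5 j6 46.2 tilt [ 0.0054 -0.0041 -1.    ]
```

View pics/w5.png

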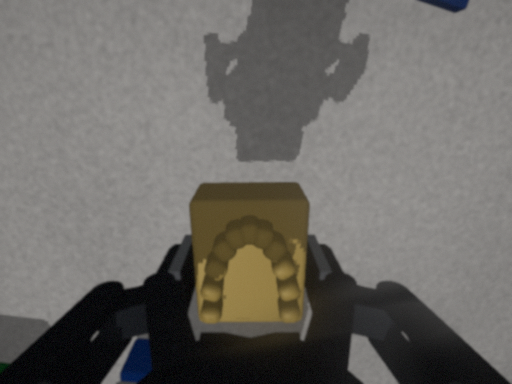

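Run:
```python
from h import *
from rig import arm
c=load("w5"); s=arm.observe(); R=np.array(s["tcp_rot"])
z=s["tcp_pos"][2]-.009+.032
P=plane(c,[(250,200),(250,322),(192,260),(308,260)],z); print(((P-s["tcp_pos"])@R).round(4))
to([*vw(0,-.1075),.16],-7.45)
```

```text
[[ 0.0338  0.001  -0.0232]
 [-0.0367  0.0011 -0.0228]
 [ 0.0022 -0.0276 -0.0231]
 [ 0.002   0.0298 -0.0229]]
t 11.07 tool delta [ 0.2166  0.131  -0.0487] yaw now 6.05 rz 13.5 j6 46.2 tilt [ 0.0054 -0.0041 -1.    ]
```

```bash
python3 shift.py '{"dx": [2,3.1,3.1,3.1,3.1],"dy": [1.2,1.9,1.9,1.9,1.9],"dz": [-1,-1,-1,-1,-0.87],"rx": [0,0,0,0,0],"ry": [0,0,0,0,0],"rz": [0,0,0,0,0]}'
python3 shift.py '{"dx": [3.1,2.5,1.66,0,0],"dy": [1.9,1.5,0.9,0,0],"dz": [0,0,0,0,0],"rx": [0,0,0,0,0],"ry": [0,0,0,0,0],"rz": [0,0,2.25,2.25,2.25]}'
python3 shift.py '{"dx": [0,0],"dy": [0,0],"dz": [0,0],"rx": [0,0],"ry": [0,0],"rz": [0,0]}'
python3 -c "
from h import *
to([*vw(0,-.1065),.06],-7.45)"
```

```text
time: 11.48
tcp_pos: [0.5123, -0.1865, 0.156]
tcp_rot: [[-0.105, 0.995, -0.002], [0.995, 0.105, 0.001], [0.001, -0.002, -1.0]]
ft_force: [0.2, -0.4, -2.2]
finger_gap: 0.0553
grip_force: 43.7
time: 11.9
tcp_pos: [0.5474, -0.1097, 0.1551]
tcp_rot: [[0.131, 0.991, -0.002], [0.991, -0.131, 0.001], [0.0, -0.002, -1.0]]
ft_force: [-0.4, -0.7, -1.9]
finger_gap: 0.0549
grip_force: 43.8
time: 12.07
tcp_pos: [0.5471, -0.1112, 0.1555]
tcp_rot: [[0.127, 0.992, -0.002], [0.992, -0.127, 0.0], [0.0, -0.002, -1.0]]
ft_force: [-0.4, -0.5, -2.1]
finger_gap: 0.0552
grip_force: 43.8
t 12.07 tool delta [-0.0004  0.0033  0.0954] yaw now -7.31 rz 0.14 j6 85.8 tilt [-2.e-03  4.e-04 -1.e+00]
```

Converted, 0.0033 m is 0.33, 0.025 m is 2.5.

```bash
python3 shift.py '{"dx": [0,0,0,0,0],"dy": [0.33,0,0,0,0],"dz": [2,2.5,2,1.5,1],"rx": [0,0,0,0,0],"ry": [0,0,0,0,0],"rz": [0,0,0,0,0]}'
python3 shift.py '{"dx": [0,0,0],"dy": [0,0,0],"dz": [0.5,0,0],"rx": [0,0,0],"ry": [0,0,0],"rz": [0.05,0,0]}'
python3 -c "
from h import *
to([*vw(0,-.1065),.024],-7.45)
from rig import arm
for n in('top','scene'):
    c=arm.read_camera(n);np.save(f'pics/{n}6.npy',c,allow_pickle=True)
s=load('scene6');cv2.imwrite('pics/s6.png',cv2.resize(s['img'][165:230,180:310],(780,390),interpolation=2)[:,:,::-1])"
```

```text
time: 12.48
tcp_pos: [0.5495, -0.112, 0.0642]
tcp_rot: [[0.129, 0.992, -0.003], [0.992, -0.129, 0.001], [0.0, -0.003, -1.0]]
ft_force: [-0.4, 0.4, -1.1]
finger_gap: 0.0553
grip_force: 43.7
time: 12.73
tcp_pos: [0.5515, -0.1121, 0.0619]
tcp_rot: [[0.131, 0.991, 0.0], [0.991, -0.131, -0.0], [-0.0, 0.0, -1.0]]
ft_force: [0.9, -0.6, -2.4]
finger_gap: 0.0553
grip_force: 43.7
t 12.73 tool delta [-0.0001 -0.0014  0.0379] yaw now -7.54 rz -0.09 j6 86.0 tilt [ 3.e-04 -0.e+00 -1.e+00]
```

View pics/s6.png

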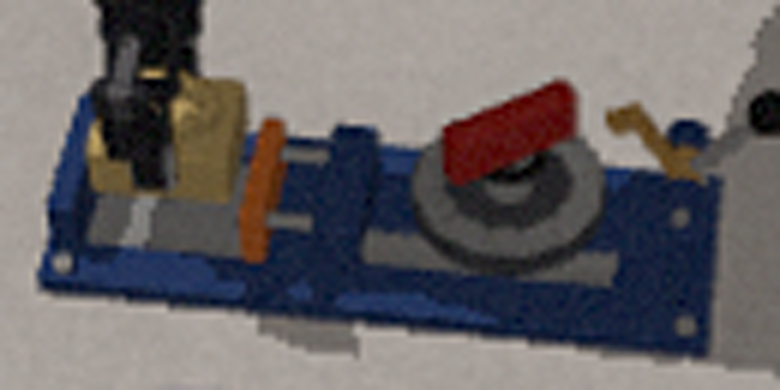

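The cast hangs over the bed between the fixed jaw and the orange pad, clear of both; the pawl is off and the knob is wound back. I'll lower it.

```bash
python3 shift.py '{"dx": [0,0,0,0,0],"dy": [-0.14,0,0,0,0],"dz": [1.2,1.1,0.8,0.4,0],"rx": [0,0,0,0,0],"ry": [0,0,0,0,0],"rz": [0,0,0,0,0]}'
python3 shift.py '{"dx": [0,0,0],"dy": [0,0,0],"dz": [0.1,0.1,0],"rx": [0,0,0],"ry": [0,0,0],"rz": [0,0,0]}'
python3 shift.py '{"dx": [0,0],"dy": [0,0],"dz": [0.1,0],"rx": [0,0],"ry": [0,0],"rz": [0,0]}'
```

```text
time: 13.25
tcp_pos: [0.5489, -0.1115, 0.0253]
tcp_rot: [[0.131, 0.991, -0.002], [0.991, -0.131, 0.0], [0.0, -0.002, -1.0]]
ft_force: [-1.1, -0.0, -2.2]
finger_gap: 0.0549
grip_force: 43.7
time: 13.5
tcp_pos: [0.5502, -0.1118, 0.0247]
tcp_rot: [[0.131, 0.991, 0.001], [0.991, -0.131, -0.0], [-0.0, 0.001, -1.0]]
ft_force: [0.5, 0.5, -2.2]
finger_gap: 0.055
grip_force: 43.7
time: 13.67
tcp_pos: [0.5501, -0.1118, 0.0236]
tcp_rot: [[0.131, 0.991, 0.0], [0.991, -0.131, -0.0], [-0.0, 0.0, -1.0]]
ft_force: [0.6, 0.4, -2.9]
finger_gap: 0.0557
grip_force: 43.7
```

Converted, 0.001 m is 0.1.

```bash
python3 shift.py '{"dx": [0,0],"dy": [0,0],"dz": [0.1,0],"rx": [0,0],"ry": [0,0],"rz": [0,0]}'
python3 shift.py '{"dx": [0,0],"dy": [0,0],"dz": [0.1,0],"rx": [0,0],"ry": [0,0],"rz": [0,0]}' | grep -E 'pos|ft'
```

```text
time: 13.83
tcp_pos: [0.5501, -0.1118, 0.0231]
tcp_rot: [[0.131, 0.991, 0.001], [0.991, -0.131, -0.0], [-0.0, 0.001, -1.0]]
ft_force: [-1.7, 1.0, 3.9]
finger_gap: 0.055
grip_force: 44.4
tcp_pos: [0.5501, -0.1118, 0.0231]
ft_force: [-5.1, 0.7, 12.5]
```

Converted, -0.001 m is -0.1.

```bash
python3 shift.py '{"dx": [0,0,0,0],"dy": [0,0,0,0],"dz": [-0.1,0,0,0],"rx": [0,0,0,0],"ry": [0,0,0,0],"rz": [0,0,0,0]}' 0.078 | grep -E 'time|ft|gap'
python3 shift.py '{"dx": [0,0,0,0,0],"dy": [0,0,0,0,0],"dz": [-1.5,-3.5,-4,-4,-4],"rx": [0,0,0,0,0],"ry": [0,0,0,0,0],"rz": [0,0,0,0,0]}' |grep -E 'time|pos'
python3 shift.py '{"dx": [0,0],"dy": [0,0],"dz": [0,0],"rx": [0,0],"ry": [0,0],"rz": [0,0]}' 0
python3 -c "
from h import *
to([*vw(0,.205),.21],-7.45)
from rig import arm
c=arm.read_camera('wrist');np.save('pics/w7.npy',c,allow_pickle=True);cv2.imwrite('pics/w7.png',c['img'][:,:,::-1])"
```

```text
time: 14.33
ft_force: [0.1, -0.3, -0.9]
finger_gap: 0.0779
time: 14.75
tcp_pos: [0.5494, -0.1116, 0.1939]
time: 14.92
tcp_pos: [0.552, -0.1122, 0.1953]
tcp_rot: [[0.131, 0.991, 0.006], [0.991, -0.131, -0.001], [-0.0, 0.006, -1.0]]
ft_force: [0.2, -0.1, -1.9]
finger_gap: 0.0558
grip_force: 0.0
t 14.92 tool delta [ 0.3114 -0.0024 -0.0148] yaw now -7.55 rz -0.1 j6 86.1 tilt [ 0.0058 -0.0012 -1.    ]
```

View pics/w7.png

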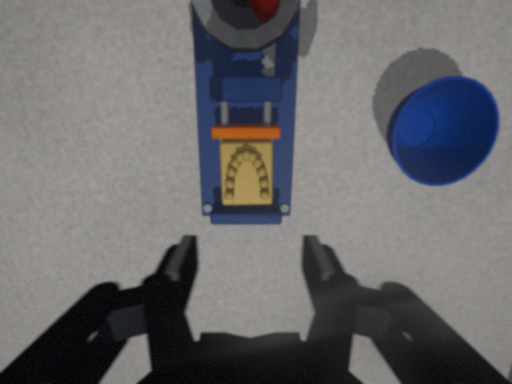

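The cast sits upright on the bed between jaw and pad, top face at about (221..272, 141..205), with the long side along the vice. Next is throwing the pawl back on.

The rows are not in the units I measure in: shifts go in cm and turns go in units of 2 degrees. I convert before sending: 0.036 m is 3.6, -0.003 m is -0.3.

```bash
python3 shift.py '{"dx": [3.6,3.6,3.6,3.6,3.6],"dy": [-0.24,0,0,0,0],"dz": [-0.3,-0.3,-0.3,-0.3,-0.3],"rx": [0,0,0,0,0],"ry": [0,0,0,0,0],"rz": [0,0,0,0,0]}' | grep pos
python3 shift.py '{"dx": [3.6,3.6,3.6,3.34,0],"dy": [0,0,0,0,0],"dz": [0,0,0,0,0],"rx": [0,0,0,0,0],"ry": [0,0,0,0,0],"rz": [0,0,0,0,0]}' |grep -E 'time|pos'
python3 shift.py '{"dx": [0,0,0,0,0],"dy": [0,0,0,0,0],"dz": [3,3,2,1,0],"rx": [0,0,0,0,0],"ry": [0,0,0,0,0],"rz": [0,0,0,0,0]}'
python3 -c "
from h import *
to([*vw(0,.160),.118],-7.45)"
```

```text
tcp_pos: [0.5698, 0.0684, 0.2052]
time: 15.8
tcp_pos: [0.5889, 0.2126, 0.2046]
time: 16.22
tcp_pos: [0.5867, 0.2058, 0.1131]
tcp_rot: [[0.132, 0.991, -0.007], [0.991, -0.132, -0.003], [-0.003, -0.007, -1.0]]
ft_force: [-0.4, -0.6, -0.4]
finger_gap: 0.0
grip_force: 0.0
t 16.22 tool delta [-0.0534  0.005  -0.0047] yaw now -7.56 rz -0.11 j6 116.9 tilt [-0.0071 -0.0026 -1.    ]
```

```bash
python3 shift.py '{"dx": [-1,-1,-1,-1,-1],"dy": [0.2,0,0,0,0],"dz": [0,0,0,0,0],"rx": [0,0,0,0,0],"ry": [0,0,0,0,0],"rz": [0,0,0,0,0]}'
python3 shift.py '{"dx": [-0.4,0],"dy": [0,0],"dz": [0,0],"rx": [0,0],"ry": [0,0],"rz": [0,0]}'
python3 shift.py '{"dx": [1,0,0,0,0],"dy": [0,0,0,0,0],"dz": [-2,-3,-4,0,0],"rx": [0,0,0,0,0],"ry": [0,0,0,0,0],"rz": [0,0,0,0,0]}' 0.045 |grep pos
python3 -c "
from h import *
to([*vw(0,.0625),.20],28-180)
from rig import arm
c=arm.read_camera('wrist');np.save('pics/w8.npy',c,allow_pickle=True)
c=arm.read_camera('scene');np.save('pics/s8.npy',c,allow_pickle=True);cv2.imwrite('pics/s8.png',cv2.resize(c['img'][165:230,180:310],(780,390),interpolation=2)[:,:,::-1])"
```

```text
time: 16.63
tcp_pos: [0.5855, 0.1558, 0.1186]
tcp_rot: [[0.132, 0.991, 0.002], [0.991, -0.132, 0.0], [0.0, 0.002, -1.0]]
ft_force: [0.1, -0.6, -0.1]
finger_gap: 0.0002
grip_force: 0.0
time: 16.8
tcp_pos: [0.5846, 0.1519, 0.1179]
tcp_rot: [[0.133, 0.991, 0.0], [0.991, -0.133, -0.0], [-0.0, 0.0, -1.0]]
ft_force: [1.1, 0.6, 0.2]
finger_gap: 0.0003
grip_force: 0.0
tcp_pos: [0.588, 0.1641, 0.2106]
t 17.22 tool delta [-0.1098 -0.0017  0.0103] yaw now -7.53 rz 144.47 j6 113.1 tilt [ 0.0058  0.0017 -1.    ]
```

View pics/s8.png

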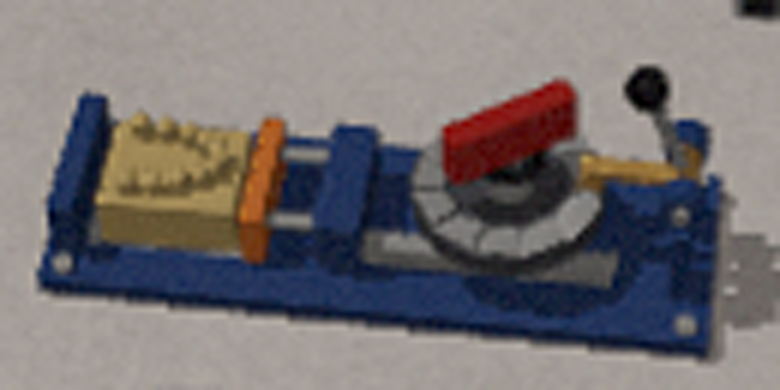

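The pawl is back on the wheel: ball at crop (648,90) leaning to the knob, nose on the teeth, cast seated. I'll turn the gripper to grasp the knob with room to wind on.

Converted, -0.04 m is -4, -0.03 m is -3, -7 degrees is -3.5.

```bash
python3 shift.py '{"dx": [-3,-4,-4,0,0],"dy": [-0.17,0,0,0,0],"dz": [0,0,0,0,0],"rx": [0,0,0,0,0],"ry": [0,0,0,0,0],"rz": [0,0,0,-3.5,-3.5]}' | grep pos
for i in 1; do
python3 shift.py '{"dx": [0,0,0,0,0],"dy": [0,0,0,0,0],"dz": [0,0,0,0,0],"rx": [0,0,0,0,0],"ry": [0,0,0,0,0],"rz": [-3.5,-3.5,-3.5,-3.5,-3.5]}' | grep pos
python3 shift.py '{"dx": [0,0,0,0,0],"dy": [0,0,0,0,0],"dz": [0,0,0,0,0],"rx": [0,0,0,0,0],"ry": [0,0,0,0,0],"rz": [-3.5,-3.5,-3.5,-3.5,-3.5]}' | grep pos
python3 shift.py '{"dx": [0,0,0,0,0],"dy": [0,0,0,0,0],"dz": [0,0,0,0,0],"rx": [0,0,0,0,0],"ry": [0,0,0,0,0],"rz": [-3.5,-3.5,-3.5,-3.5,-3.5]}' | grep pos
python3 shift.py '{"dx": [0,0,0,0,0],"dy": [0,0,0,0,0],"dz": [0,0,0,0,0],"rx": [0,0,0,0,0],"ry": [0,0,0,0,0],"rz": [-3.5,-3.5,-3.5,-3.5,-3.5]}' | grep pos
python3 shift.py '{"dx": [0,0,0,0,0],"dy": [0,0,0,0,0],"dz": [0,0,0,0,0],"rx": [0,0,0,0,0],"ry": [0,0,0,0,0],"rz": [-3.5,-3.5,-3.5,-3.5,-3.5]}' | grep pos
python3 shift.py '{"dx": [0,0,0,0,0],"dy": [0,0,0,0,0],"dz": [0,0,0,0,0],"rx": [0,0,0,0,0],"ry": [0,0,0,0,0],"rz": [-3.5,-3.5,-3.5,-2.75,0]}'
done
python3 -c "
from h import *
to([.5724,.0555,.080],28.1-180)"
```

```text
tcp_pos: [0.5682, 0.0522, 0.2057]
tcp_pos: [0.5685, 0.0544, 0.2055]
tcp_pos: [0.5685, 0.0544, 0.2055]
tcp_pos: [0.5685, 0.0544, 0.2055]
tcp_pos: [0.5685, 0.0544, 0.2055]
tcp_pos: [0.5685, 0.0544, 0.2055]
time: 20.23
tcp_pos: [0.5686, 0.0545, 0.2057]
tcp_rot: [[0.471, -0.882, -0.003], [-0.882, -0.471, -0.0], [-0.001, 0.003, -1.0]]
ft_force: [0.7, 0.0, -0.2]
finger_gap: 0.0446
grip_force: 0.0
t 20.23 tool delta [ 0.001  -0.0042  0.1256] yaw now -151.91 rz -0.01 j6 -112.6 tilt [-3.1e-03 -2.0e-04 -1.0e+00]
```

Converted, 0.03 m is 3, 0.025 m is 2.5.

```bash
python3 shift.py '{"dx": [0.1,0,0,0,0],"dy": [-0.42,0,0,0,0],"dz": [3,3,2.5,0,0],"rx": [0,0,0,0,0],"ry": [0,0,0,0,0],"rz": [0,0,0,0,0]}'
python3 -c "
from h import *
to([.5724,.0555,.080],28.1-180)"
```

```text
time: 20.65
tcp_pos: [0.5719, 0.0554, 0.1206]
tcp_rot: [[0.467, -0.884, -0.005], [-0.884, -0.467, -0.0], [-0.002, 0.005, -1.0]]
ft_force: [0.1, -0.8, 0.1]
finger_gap: 0.045
grip_force: 0.0
t 20.65 tool delta [ 0.0002 -0.0007  0.0406] yaw now -152.15 rz -0.25 j6 -112.3 tilt [-4.9e-03 -4.0e-04 -1.0e+00]
```

Converted, 0.015 m is 1.5, 0.01 m is 1.

```bash
python3 shift.py '{"dx": [0,0,0,0,0],"dy": [0,0,0,0,0],"dz": [1.5,1.5,1,0,0],"rx": [0,0,0,0,0],"ry": [0,0,0,0,0],"rz": [0,0,0,0,0]}' | grep -E 'pos|ft'
python3 shift.py '{"dx": [0,0,0,0,0],"dy": [0,0,0,0,0],"dz": [0,0,0,0,0],"rx": [0,0,0,0,0],"ry": [0,0,0,0,0],"rz": [0,0,0,0,0]}' 0 40 | grep -E 'pos|ft|gap'
python3 shift.py '{"dx": [0,0,0,0,0],"dy": [0,0,0,0,0],"dz": [0,0,0,0,0],"rx": [0,0,0,0,0],"ry": [0,0,0,0,0],"rz": [2.5,2.5,2.5,2.5,2.5]}' | grep -E 'pos|ft|gap'
python3 shift.py '{"dx": [0,0,0,0,0],"dy": [0,0,0,0,0],"dz": [0,0,0,0,0],"rx": [0,0,0,0,0],"ry": [0,0,0,0,0],"rz": [2.5,2.5,2.5,2.5,2.5]}' | grep -E 'pos|ft|gap'
python3 shift.py '{"dx": [0,0,0,0,0],"dy": [0,0,0,0,0],"dz": [0,0,0,0,0],"rx": [0,0,0,0,0],"ry": [0,0,0,0,0],"rz": [2.5,2.5,2.5,2.5,2.5]}'
python3 -c "
from h import *
to([.5724,.0555,.080],28.1-180)
from rig import arm; print(arm.observe()['ft_torque'])"
```

```text
tcp_pos: [0.5742, 0.0556, 0.0832]
ft_force: [-0.5, 0.9, 0.8]
tcp_pos: [0.5724, 0.0543, 0.0836]
ft_force: [-7.9, -4.6, 8.3]
finger_gap: 0.0156
tcp_pos: [0.572, 0.0542, 0.0836]
ft_force: [-8.4, -4.5, 10.6]
finger_gap: 0.0152
tcp_pos: [0.5717, 0.0543, 0.0836]
ft_force: [-9.0, -3.6, 9.0]
finger_gap: 0.0151
time: 22.73
tcp_pos: [0.5713, 0.0545, 0.0836]
tcp_rot: [[-0.735, -0.678, -0.004], [-0.678, 0.735, -0.002], [0.004, 0.001, -1.0]]
ft_force: [-10.7, -3.7, 12.8]
finger_gap: 0.0154
grip_force: 41.3
t 22.73 tool delta [-0.0015 -0.0001  0.0036] yaw now 132.69 rz 284.59 j6 -37.2 tilt [-0.0039 -0.0019 -1.    ]
[-0.62727805  2.27471569  0.18552198]
```

```bash
python3 shift.py '{"dx": [0,0,0,0,0],"dy": [0,0,0,0,0],"dz": [0,0,0,0,0],"rx": [0,0,0,0,0],"ry": [0,0,0,0,0],"rz": [2.5,2.5,2.5,2.5,2.5]}' | grep -E 'pos|ft|gap'
python3 shift.py '{"dx": [0,0,0,0,0],"dy": [0,0,0,0,0],"dz": [0,0,0,0,0],"rx": [0,0,0,0,0],"ry": [0,0,0,0,0],"rz": [2,2,1,0,0]}'
python3 -c "
from h import *
to([.5724,.0555,.080],28.1-180)
from rig import arm
print(arm.observe()['ft_torque'])
for n in('scene','wrist'):
    c=arm.read_camera(n);np.save(f'pics/{n}9.npy',c,allow_pickle=True)
    if n=='scene': a=cv2.resize(c['img'][165:230,180:310],(780,390),interpolation=2)
cv2.imwrite('pics/s9.png',a[:,:,::-1])"
```

```text
tcp_pos: [0.5711, 0.0549, 0.0836]
ft_force: [-10.7, -3.8, 13.1]
finger_gap: 0.0151
time: 23.57
tcp_pos: [0.571, 0.0551, 0.0836]
tcp_rot: [[-0.99, -0.138, -0.004], [-0.138, 0.99, -0.001], [0.004, -0.0, -1.0]]
ft_force: [-12.7, -2.7, 14.4]
finger_gap: 0.0153
grip_force: 41.3
t 23.57 tool delta [-0.0014  0.0002  0.0036] yaw now 97.94 rz 249.84 j6 -2.4 tilt [-4.3e-03 -9.0e-04 -1.0e+00]
[-0.33217368  2.37134652  0.15587826]
```

View pics/s9.png

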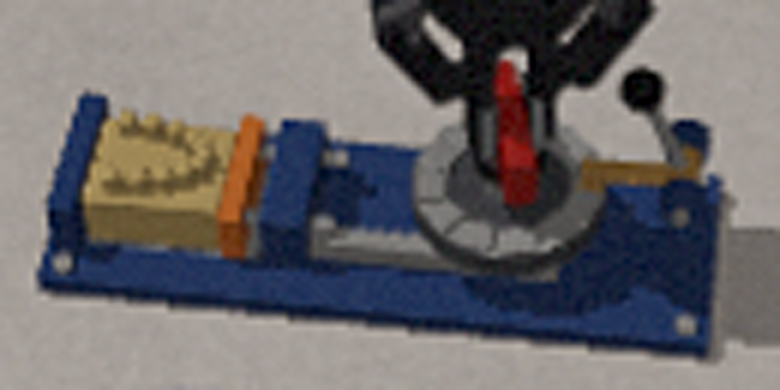

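```bash
cat > ball.py <<'E'
import sys
from h import *
for n in sys.argv[1:]:
    c=load(n); g=cv2.cvtColor(c["img"],cv2.COLOR_RGB2GRAY)[170:188,280:300]
    q=(g<45).astype(np.uint8); k,l,s,ce=cv2.connectedComponentsWithStats(q); i=1+s[1:,4].argmax(); uv=ce[i]+[280,170]
    d=ray(c,[uv])[0]; o=np.array(c["position"]); nx=np.array([*(vw(1,0)-vw(0,0)),0]); t=(np.array([*C,0])-o)@nx/(d@nx); p=o+t*d
    y=(p[:2]-C)@(vw(0,1)-vw(0,0)); print(n,uv.round(2),s[i,4],"y",y.round(4),"z",p[2].round(4),"lean",np.arctan2(.1475-y,p[2]-.074).round(3))
E
python3 ball.py scene0 s8 scene9
```

```text
scene0 [288.33 179.22] 36 y 0.1265 z 0.1319 lean 0.348
s8 [287.46 179.49] 37 y 0.1241 z 0.1305 lean 0.392
scene9 [286.55 179.61] 33 y 0.1216 z 0.1297 lean 0.435
```

The cast is clamped. The orange pad is about two thirds in and the spring gap is still visible at crop (265..278). The ball's lean of 0.435 shows the nose has dropped fully behind a tooth. I'll ease back onto the tooth and let go.

Converted, -1 degrees is -0.5.

```bash
python3 shift.py '{"dx": [0,0,0,0],"dy": [0,0,0,0],"dz": [0,0,0,0],"rx": [0,0,0,0],"ry": [0,0,0,0],"rz": [-0.5,-0.5,-0.25,0]}' | grep -E 'pos|ft'
python3 -c "
from rig import arm
print(arm.observe()['ft_torque'])"
python3 shift.py '{"dx": [0,0,0],"dy": [0,0,0],"dz": [0,0,0],"rx": [0,0,0],"ry": [0,0,0],"rz": [0,0,0]}' 0.045 | grep -E 'pos|ft'
python3 shift.py '{"dx": [0,0,0,0,0],"dy": [0,0,0,0,0],"dz": [-1.5,-3,-4,-4,0],"rx": [0,0,0,0,0],"ry": [0,0,0,0,0],"rz": [0,0,0,0,0]}' | grep pos
python3 shift.py '{"dx": [2,3,3,0,0],"dy": [0,0,0,0,0],"dz": [0,0,0,0,0],"rx": [0,0,0,0,0],"ry": [0,0,0,0,0],"rz": [0,0,0,0,0]}'
python3 -c "
from h import *
from rig import arm
for n in('scene','wrist'):
    c=arm.read_camera(n);np.save(f'pics/{n}10.npy',c,allow_pickle=True)
    if n=='scene': a=cv2.resize(c['img'][165:230,180:310],(780,390),interpolation=2)
cv2.imwrite('pics/s10.png',a[:,:,::-1])"; python3 ball.py scene9 scene10; python3 bar.py wrist10 110
```

```text
tcp_pos: [0.5711, 0.055, 0.0836]
ft_force: [-11.5, -1.7, 11.7]
[-0.36110483  2.37038236  0.08268878]
tcp_pos: [0.5747, 0.0553, 0.0832]
ft_force: [-0.2, 0.2, 0.3]
tcp_pos: [0.5787, 0.0562, 0.216]
time: 25.08
tcp_pos: [0.4946, 0.041, 0.2078]
tcp_rot: [[-0.983, -0.181, 0.001], [-0.181, 0.983, 0.0], [-0.001, 0.0, -1.0]]
ft_force: [0.9, -0.4, 0.9]
finger_gap: 0.0451
grip_force: 0.0
scene9 [286.55 179.61] 33 y 0.1216 z 0.1297 lean 0.435
scene10 [288.   179.39] 38 y 0.1256 z 0.1311 lean 0.366
bar ctr [0.5521 0.0503] expect [0.572  0.0556] sizes [np.float64(0.0123), np.float64(0.0294)] ang world 9.937585202732123 knob 2.5675293892412787 ((248.5, 245.5), (13.0, 27.0), 0.0)
```

View pics/s10.png

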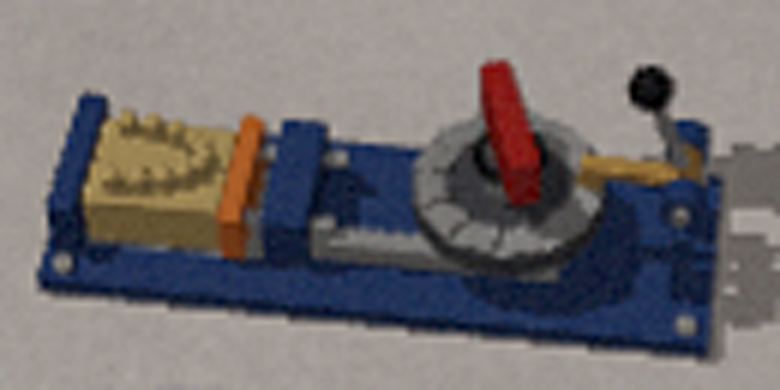

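```bash
python3 shift.py '{"dx": [-3.5,-3.5,-3.5,-3.5,-2.5],"dy": [2,1,1,0,0],"dz": [0,0,0,0,0],"rx": [0,0,0,0,0],"ry": [0,0,0,0,0],"rz": [0,0,0,0,0]}' | grep pos
python3 shift.py '{"dx": [0,0,0],"dy": [0,0,0],"dz": [0,0,0],"rx": [0,0,0],"ry": [0,0,0],"rz": [0,0,0]}' | grep -E "time|pos"
python3 -c "
from h import *
from rig import arm
c=arm.read_camera('wrist');np.save('pics/w11.npy',c,allow_pickle=True);cv2.imwrite('pics/w11.png',c['img'][:,:,::-1])
c=arm.read_camera('scene');np.save('pics/scene11.npy',c,allow_pickle=True)"; python3 ball.py scene10 scene11; python3 bar.py w11 110
```

```text
tcp_pos: [0.6541, 0.1121, 0.2067]
time: 25.85
tcp_pos: [0.6502, 0.1104, 0.2067]
scene10 [288.   179.39] 38 y 0.1256 z 0.1311 lean 0.366
scene11 [288.   179.39] 38 y 0.1256 z 0.1311 lean 0.366
bar ctr [0.6005 0.0606] expect [0.572  0.0556] sizes [np.float64(0.0074), np.float64(0.0116)] ang world 100.262327891623 knob 0.9910652333034566 ((202.0, 124.5), (9.0, 14.0), 90.0)
```

View pics/w11.png

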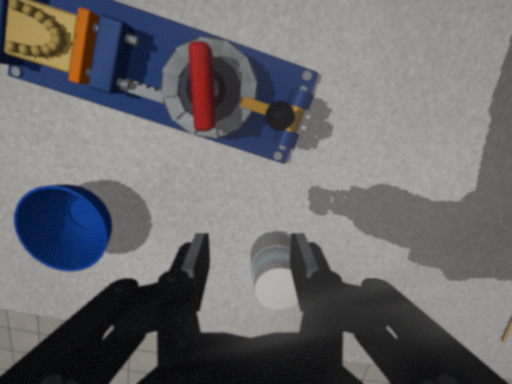

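The view from above shows the cast between jaw and pad, the red bar from (201,42) to (204,128), and the pawl ball at (280,116), stable since release. I'll measure the knob angle and the remaining spring gap.

```bash
sed -i 's/(170,120,320,260)/(150,20,240,150)/' bar.py; python3 bar.py w11 110;python3 bar.py w11 140
python3 - <<'E'
from h import *
c=load("w11"); h=cv2.cvtColor(c["img"],cv2.COLOR_RGB2HSV)
# profile of vice-frame points along y at z=.049, x 0.02 and -0.02
for x in(-.025,-.018,.018,.025):
    ys=np.arange(-.09,-.025,.0025); P=np.array([[*vw(x,y),.0495] for y in ys]); uv=proj(c,P).round().astype(int)
    print(x,[(round(y*1e3,1),*map(int,h[v,u])) for y,(u,v) in zip(ys,uv) if 0<=v<384 and 0<=u<512])
E
```

```text
bar ctr [0.5719 0.0544] expect [0.572  0.0556] sizes [np.float64(0.0124), np.float64(0.066)] ang world 11.339893139850052 knob 2.5430544986117214 ((199.06678771972656, 85.96894836425781), (86.58245086669922, 16.003393173217773), 86.86363983154297)
bar ctr [0.5714 0.0536] expect [0.572  0.0556] sizes [np.float64(0.0089), np.float64(0.0635)] ang world 11.88029170135204 knob 2.5336227644404703 ((198.15267944335938, 85.28982543945312), (83.34830474853516, 11.441268920898438), 86.18592071533203)
-0.025 [(np.float64(-90.0), 22, 119, 173), (np.float64(-87.5), 21, 123, 166), (np.float64(-85.0), 21, 120, 170), (np.float64(-82.5), 22, 118, 169), (np.float64(-80.0), 22, 116, 172), (np.float64(-77.5), 17, 153, 153), (np.float64(-75.0), 15, 229, 164), (np.float64(-72.5), 15, 221, 178), (np.float64(-70.0), 15, 212, 179), (np.float64(-67.5), 14, 222, 162), (np.float64(-65.0), 12, 227, 81), (np.float64(-62.5), 13, 247, 67), (np.float64(-60.0), 11, 83, 68), (np.float64(-57.5), 0, 19, 66), (np.float64(-55.0), 110, 146, 101), (np.float64(-52.5), 111, 147, 113), (np.float64(-50.0), 111, 141, 116), (np.f
[... 2371 characters left out ...]
p.float64(-75.0), 14, 219, 179), (np.float64(-72.5), 14, 219, 184), (np.float64(-70.0), 14, 215, 185), (np.float64(-67.5), 14, 226, 169), (np.float64(-65.0), 13, 237, 84), (np.float64(-62.5), 12, 240, 68), (np.float64(-60.0), 13, 225, 67), (np.float64(-57.5), 6, 138, 61), (np.float64(-55.0), 111, 144, 110), (np.float64(-52.5), 111, 148, 114), (np.float64(-50.0), 110, 151, 113), (np.float64(-47.5), 111, 143, 114), (np.float64(-45.0), 112, 146, 112), (np.float64(-42.5), 109, 153, 112), (np.float64(-40.0), 110, 148, 110), (np.float64(-37.5), 111, 145, 107), (np.float64(-35.0), 110, 166, 80), (np.float64(-32.5), 111, 172, 49), (np.float64(-30.0), 109, 165, 37), (np.float64(-27.5), 108, 184, 36)]
```

```bash
python3 -c "
from rig import arm
print(arm.finish_job())"
```

```text
the job is handed in; nothing more can be done
None
```

I handed the job in at about 26 s: the cast stands upright on the vice bed with its long side along the clamping direction. The ratchet holds it by itself, with the pad pushed in about 14.5 of 24 mm (about 60%, against the half asked for), the knob at about 2.54 rad and the pawl on.

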